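# Set a loosened fixture fence square with a setting square and hold it for locking

### The job

The side fence of the small fixture is unlocked, and its light spring leans it inward, out of square. Lift the clear guard by its black bar and lay it back gently against its stop, then take the steel setting square by its brass knob, lay it flat on the fixture plate in the corner of the two fences and press it home, so that its long edge bears flush along the back fence and its short edge bears flush along the side fence and turns that fence square. Finish like that, still gripping the knob and pressing the square against both fences, so that the fence can be locked; leave the micrometer, marker and loose bearing races where they are.

Things in the scene. Friction and masses are not known exactly. Their poses are not given: they have to be found in the camera images.
- fixture: dark grey ground plate 130 x 250 mm on rubber feet, fixed to the table, upper face 20 mm above the table; origin at the centre of its underside, on the table. Its x axis points to the back fence and the guard's hinge (away from the robot), its y axis to the side fence (left), z up. It carries both fences and the guard
- back_fence: fixed bright steel bar 20 x 200 x 12 mm on the rear of the plate, lying along the fixture's y; origin at the centre of its underside (on the plate), axes as the fixture's. The face that the square bears on is 10 mm from the origin towards -x
- side_fence: bright steel bar 85 x 16 x 12 mm at the plate's left; black lock knob (29 mm above the plate, loose) on its outer side. Origin on its pivot at plate height; bar from 7 mm behind it to 78 mm in front (-x), inner face 8 mm towards its -y. Square when its axes agree with the fixture's; a light spring (about 1 N at the free end) leans that end inward by 0.12 rad when nothing holds it
- fixture_corner (a point): point at plate height where the planes of the back fence's face and of the squared side fence's inner face meet: 35 mm in x and 75 mm in y from the fixture's origin, 20 mm above the table
- guard (a joint): opening angle of the guard in rad: 0 shut, 1.70 fully back on its stop. It turns freely (mass about 0.32 kg): let go below about 1.2 rad it falls shut, beyond that it falls back on the stop
- guard_handle (a point): middle of the guard's black round pull bar: 12 mm diameter, 126 mm long along the fixture's y, 42 mm in front of the clear hood (134 deep x 244 wide x 46 mm high, aluminium edges), on stems 55 mm either side of the middle; shut, 44 mm above the table. It moves on an arc of radius 177 mm about the hinge, up then back, and can turn between the fingers
- guard_hinge (a point): middle of the guard's hinge axis, at the rear edge of the plate 24 mm above the table; the axis lies along the fixture's y. Shut, the bar is 176 mm from it towards the fixture's -x and 20 mm above it
- square: loose steel L 8 mm thick, 0.22 kg, legs 20 mm wide, corner relieved 4 mm; upright brass knob 14 mm thick, 8 to 34 mm above the underside. Origin under the knob on the underside, z up. Long outer edge: x = +33 mm (y +29 to -67), for the back fence; short outer edge: y = +33 mm (x +29 to -43), for the side fence. Seated, its axes agree with the fixture's
- square_corner (a point): the point where the lines of the square's two outer edges meet, on the underside, 33 mm in x and 33 mm in y from its origin
- square_knob (a point): middle of the gripping length of the brass knob, on its axis, 22 mm above the square's underside
- outside_mic: micrometer with green frame, 61 x 130 x 16 mm, near the table's front edge; leave alone
- pen: blue marker, 16 x 137 x 18 mm, at the left; leave alone
- race_1: bearing, 29 mm diameter, 10 mm high, on the table near the fixture's left front; leave alone
- race_2: bearing, 29 mm diameter, 10 mm high, on the table near the fixture's right front; leave alone

How it is judged:
On the way, in this order (a step that is already met when the one before it is completed fails the run):
1. the guard lies back on its stop, at rest (value of joint guard above 1.64 rad and velocity of joint guard below 0.1 rad/s), for 0.3 s.
2. the square lies flat on the plate between the fences (horizontal distance between square_corner and fixture_corner below 0.03 m and z of square in the frame of fixture_corner below 0.003 m), for 0.1 s.
At the end, for the whole second after the job is handed in: Guard on its stop (over 1.64 rad); square flat on the plate, corner within 3 mm, parallel to back fence within 0.015 and to side fence within 0.02 rad; side fence square within 0.015 rad; gripper holds the knob, pressing over 1 N on each fence; square still (value of joint guard above 1.64 rad and angle between the x axis of side_fence and the x axis of fixture, either way round below 0.015 rad and angle between the x axis of square and the x axis of back_fence, either way round below 0.015 rad and angle between the x axis of square and the x axis of side_fence, either way round below 0.02 rad and horizontal distance between square_corner and fixture_corner below 0.003 m and z of square in the frame of fixture_corner below 0.002 m and angle between square's own z axis and vertical below 0.03 rad and contact force between square and back_fence above 1 N and contact force between square and side_fence above 1 N and contact force between the fingers and square above 3 N and linear speed of square below 0.01 m/s); the arm keeps its last pose, push and grip.
It fails at once if the guard strikes its stop: faster than 1 rad/s over the last 0.2 rad (value of joint guard above 1.5 rad and velocity of joint guard above 1 rad/s).
It fails at once if the micrometer, the marker or one of the two loose bearing races is moved by more than 20 mm (distance of any of outside_mic, pen, race_1, race_2 from where it was at the start of the episode above 0.02 m).
It also fails if it takes over 61 s, if anything falls off the work surface, if the arm or the gripper's body presses on something with over 40 N, if the wrist force passes 120 N, or if a joint passes its speed limit or range.

### The arm

A 7-joint arm with a two-finger parallel gripper is mounted at the origin on a cart in front of the work surface, level with it; the furniture and walls round the work are solid. World frame = base frame: x ahead of the robot, y to its left, z up, the work surface at z = 0. Lengths are in m, angles in rad, forces in N, time in s.
With the tool pointing down it reaches from about 0.4 to 0.75 m from the base axis. Payload 19.5 kg.
Tool frame: the origin (TCP) lies midway between the tips of the shut fingers; the grasp point (between the pads) lies 19 mm behind it; z points along the fingers, x is the direction in which the jaws open and shut, and the axes are right-handed (so a half turn about z gives the same grasp; the last joint's range is limited). The gripper opens to 85 mm and grips with 20 to 120 N. Pads are 22 mm wide; open, the fingers measure 114 mm over their backs; the gripper's body (76 mm by 85 mm) begins 54 mm behind the grasp point. The pads swing forward as they close: fully open they stand 13 mm farther back than shut.
Start: joints at [1.125, 0.707, -0.028, 1.485, 0.022, 0.951, -0.075], TCP at [0.226, -0.529, 0.192] pointing down, gripper open.
Joint ranges: [-2.71, 2.71], [-0.32, 2.16], [-1.57, 1.52], [0, 2.45], [-1.46, 4.6], [0, 2.02], [-2.83, 2.83]. Speed limits (rad/s): [1.89, 1.89, 2.57, 2.57, 3.01, 3.01, 3.01].

### API

Orientations are given as a 3x3 rotation matrix whose columns are the frame's x, y, z axes.
In Python, from bench import manip, solve_ik, viewer, job gives the robot as it stands. The module is installed in compiled form; this text tells all that it offers. Calls block until the motion is done:
- manip.move_to(position, orientation): joint-space move of the TCP to a pose.
- manip.servo_line(position, rate=0.15, rotation=None, f_stop=None): straight line of the TCP; rotation=None keeps the orientation; rate is the mean speed in m/s. With f_stop (N) it stops when the force on the tool has changed by that much, and returns True; else False.
- manip.movej(angles): joint-space move.
- manip.gripper_to(opening, newtons=None): opening from 0.0 (shut) to 1.0 (fully open); newtons is the grip in N (None keeps the last); returns when the fingers have stopped.
- manip.hold(seconds).
- solve_ik(position, orientation): joint angles nearest the present ones, or None.
- viewer.read_camera(name): name is "side" or "top"; returns a dict with "color" (384x512x3 uint8, red, green, blue), "depth" (384x512 float32, m along the optical axis (not along the pixel's ray), 0 where there is no reading), "intrinsics" (3x3 intrinsics, pixels), "origin" and "orientation" of the camera in the world. Camera axes: x right, y down, z forward; pixel columns grow to the right and rows downward; lengths in m; the calibration is good to about 2 mm. A picture is of the moment at which its call begins.
A pose or a line that the arm cannot do raises manip.IKError and nothing moves.
- job.close_job(): hands the job in, once; it reports no verdict.
Readings, each from a call of its own:
- manip.get_clock(): time.
- manip.get_joints(): joint angles.
- manip.get_qd(): joint speeds.
- manip.get_joint_efforts(): joint torques, N m.
- manip.get_tcp_pos(): TCP position.
- manip.get_tool_rot(): TCP orientation.
- manip.get_ft_force(): force on the tool from outside, world axes, zero at the start.
- manip.get_wrist_torque(): the same for the moment, N m.
- manip.get_width(): opening from 0.0 (shut) to 1.0 (fully open).
Only numpy, scipy, OpenCV 4.12 (cv2) and the standard library are available. Lean on these libraries where they do the work, as an engineer would, in place of code of your own. Each camera call takes 0.05 s, during which the arm holds its last target.

## Working session

There is one attempt and no reset: what is moved stays moved. The work goes in short steps, each a Python script; the robot and the scene stay as the last script left them, time stands still between calls to the robot, and variables do not carry over. Pictures are saved under pics/ and viewed, and the job is handed in when it is done.

```bash
mkdir -p pics; ls; cat > h.py <<'E'
import numpy as np, cv2
from bench import manip, solve_ik, viewer, job
def shot(name,fn):
    d=viewer.read_camera(name)
    cv2.imwrite('pics/'+fn+'.png',cv2.cvtColor(d['color'],cv2.COLOR_RGB2BGR))
    np.savez('pics/'+fn+'.npz',**d)
    return d
def cloud(d):
    K=np.array(d['intrinsics']);z=d['depth'].astype(float)
    v,u=np.mgrid[0:z.shape[0],0:z.shape[1]]
    p=np.stack([(u-K[0,2])/K[0,0]*z,(v-K[1,2])/K[1,1]*z,z],-1)
    P=p@np.array(d['orientation']).T+np.array(d['origin'])
    P[z==0]=np.nan
    return P
def onplane(d,u,v,h):
    K=np.array(d['intrinsics']);R=np.array(d['orientation']);o=np.array(d['origin'])
    r=R@np.array([(u-K[0,2])/K[0,0],(v-K[1,2])/K[1,1],1])
    return o+r*(h-o[2])/r[2]
E
python3 - <<'E'
from h import *
for n in('top','side'):
    d=shot(n,n+'0'); print(n,d['intrinsics'],d['origin'],d['orientation'])
print(manip.get_clock(),manip.get_tcp_pos(),manip.get_tool_rot(),manip.get_width(),manip.get_ft_force())
E
```

```text
pics
top [[427.21993956   0.         255.66307572]
 [  0.         427.21993956 189.76992536]
 [  0.           0.           1.        ]] [ 0.37064086 -0.04878438  1.1036855 ] [[-0.01983231 -0.99108571  0.13174137]
 [-0.99979633  0.01916647 -0.00632042]
 [ 0.00373906 -0.13183989 -0.99126397]]
side [[468.65321798   0.         255.18904172]
 [  0.         468.65321798 189.89109465]
 [  0.           0.           1.        ]] [0.3639068  0.9597794  0.54929397] [[-0.98663952 -0.08660333  0.13799389]
 [-0.16142799  0.4053605  -0.89979102]
 [ 0.02198762 -0.91004546 -0.41392489]]
0.1 [ 0.2258143  -0.52853041  0.19157698] [[ 3.92861005e-01 -9.19597773e-01 -4.09017200e-04]
 [-9.19597380e-01 -3.92861216e-01  8.50518565e-04]
 [-9.42821973e-04  4.19955671e-05 -9.99999555e-01]] 0.9942003993955023 [-1.29495779  0.01647126  0.181531  ]
```

View pics/top0.png

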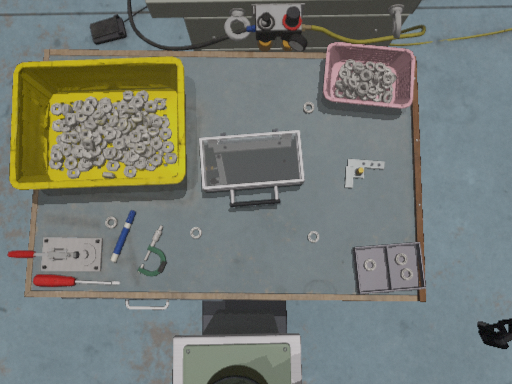

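View pics/side0.png

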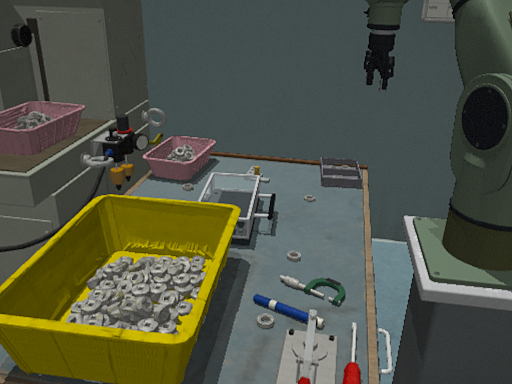

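```bash
python3 - <<'E'
import cv2
i=cv2.imread('pics/top0.png'); c=i[50:270,150:400]; cv2.imwrite('pics/top0z.png',cv2.resize(c,(750,600) and None,fx=2.7,fy=2.7,interpolation=cv2.INTER_CUBIC))
E
```

```text
(no output)
```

View pics/top0z.png

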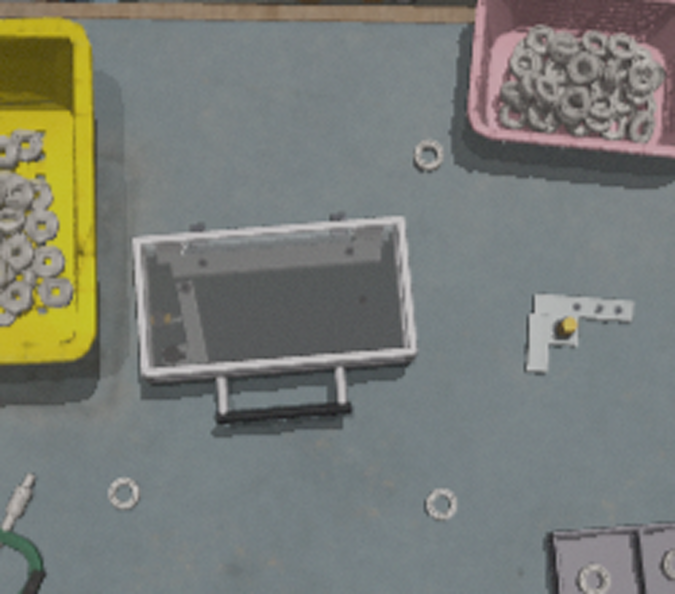

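The top view shows the shut guard (u 200-303, v 131-190) with its bar at about (255,202). The square lies free at right, with its knob at about (360,171). The races are at (195,232) and (313,237).

```bash
python3 - <<'E'
from h import *
d=np.load('pics/top0.npz'); P=cloud(d); c=d['color'].astype(int); Z=P[...,2]
hsv=cv2.cvtColor(d['color'],cv2.COLOR_RGB2HSV)
np.set_printoptions(precision=4,suppress=True)
# bar
m=np.zeros(Z.shape,bool); m[195:210,222:290]=1
b=m&(c.sum(-1)<150)&(Z>0.03)
print('bar',b.sum(),np.nanmedian(P[b],0)); 
q=P[b]; print(q.min(0),q.max(0)); mu,v=cv2.PCACompute(q[:,:2].astype(np.float32),None); print('pca',mu,v, np.arctan2(v[0,0],-v[0,1]))
print(np.round(Z[194:210,255],3))
# hood top (bright)
m[:]=0; m[125:196,195:310]=1
t=m&(Z>0.055)
print('hood',t.sum(),np.nanmedian(Z[t]))
t=m&(c.min(-1)>150)&(Z>0.055); pts=P[t][:,:2].astype(np.float32)
print(t.sum(),np.nanpercentile(Z[t],[1,10,50,90,99]), cv2.minAreaRect(pts), cv2.boxPoints(cv2.minAreaRect(pts)))
# square
m[:]=0; m[150:198,335:395]=1
s=m&(Z>0.003)
print('sq',s.sum(),np.nanmedian(Z[s]),Z[s].max())
k=m&(Z>0.02); print('knob',k.sum(),P[k].mean(0), P[k])
f=m&(c.min(-1)>140)&(hsv[...,1]<60); print(f.sum()); 
im=(f*255).astype(np.uint8); cv2.imwrite('pics/sqm.png',cv2.resize(im[150:198,335:395],None,fx=10,fy=10,interpolation=0))
pts=P[f]; print(np.nanmedian(pts[:,2])); r=cv2.minAreaRect(np.argwhere(f)[:,::-1].astype(np.float32)); bx=cv2.boxPoints(r); print(r); 
for u,v in bx: print(onplane(d,u,v,0.008))
E
```

```text
bar 99 [ 0.4774 -0.0558  0.048 ]
[ 0.4714 -0.1132  0.0426] [0.487  0.0066 0.0532]
pca [[ 0.4777 -0.0558]] [[-0.0703  0.9975]
 [ 0.9975  0.0703]] -3.0712466
[ 0.003 -0.    -0.002  0.    -0.002  0.002  0.043  0.049  0.051  0.047
  0.045 -0.003  0.003 -0.     0.    -0.001]
hood 5281 0.06862940571931486
798 [0.0654 0.0676 0.0702 0.0725 0.0741] ((0.5855390429496765, -0.04566001892089844), (0.1306309551000595, 0.2507900893688202), 3.6297109127044678) [[ 0.5124  0.0753]
 [ 0.5283 -0.1749]
 [ 0.6587 -0.1667]
 [ 0.6428  0.0836]]
sq 727 0.00732747983434856 0.03734608298734243
knob 34 [ 0.5585 -0.3223  0.031 ] [[ 0.5666 -0.323   0.0315]
 [ 0.5646 -0.3185  0.0285]
 [ 0.5642 -0.3206  0.0305]
 [ 0.5642 -0.3232  0.0303]
 [ 0.5637 -0.3251  0.0328]
 [ 0.5633 -0.3272  0.0347]
 [ 0.5632 -0.3174  0.0223]
 [ 0.5617 -0.3179  0.0305]
 [ 0.561  -0.3195  0.0344]
 [ 0.5606 -0.3216  0.0359]
 [ 0.561  -0.3248  0.0336]
 [ 0.5603 -0.3263  0.0373]
 [ 0.561  -0.3301  0.0329]
 [ 0.5599 -0.3162  0.0264]
 [ 0.5588 -0.3174  0.0321]
 [ 0.5583 -0.3192  0.035 ]
 [ 0.5586 -0.3223  0.0326]
 [ 0.5582 -0.3244  0.0347]
 [ 0.5585 -0.3274  0.0328]
 [ 0.5582 -0.3296  0.0342]
 [ 0.5578 -0.3169  0.0233]
 [ 0.5568 -0.3181  0.0288]
 [ 0.5559 -0.3193  0.0339]
 [ 0.5554 -0.3212  0.0364]
 [ 0.5559 -0.3245  0.0335]
 [ 0.5559 -0.3273  0.0328]
 [ 0.5539 -0.3174  0.031 ]
 [ 0.5543 -0.3207  0.0278]
 [ 0.5531 -0.3215  0.0349]
 [ 0.5535 -0.3248  0.032 ]
 [ 0.5534 -0.3272  0.0325]
 [ 0.5531 -0.32    0.0201]
 [ 0.5525 -0.3217  0.0236]
 [ 0.553  -0.3251  0.0202]]
449
0.007944771043496002
((364.60498046875, 173.5055389404297), (37.947479248046875, 28.276653289794922), 3.012787342071533)
[ 0.52   -0.2872  0.008 ]
[ 0.5944 -0.2946  0.008 ]
[ 0.5872 -0.3935  0.008 ]
[ 0.5129 -0.3852  0.008 ]
```

View pics/sqm.png

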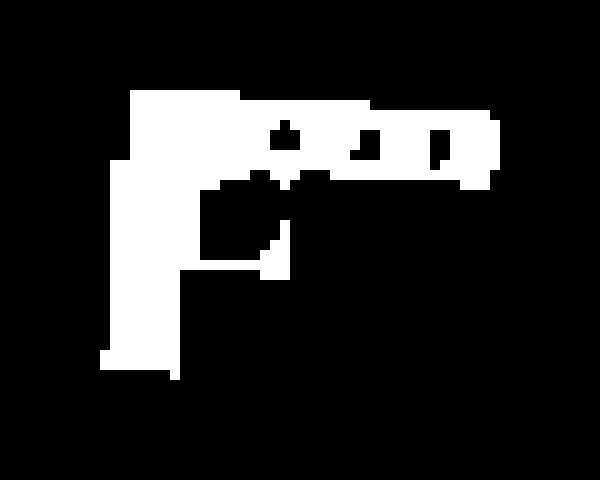

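```bash
cat >> h.py <<'E'
np.set_printoptions(precision=4,suppress=True)
YAW=0.066
def Rt(yaw,s=1):  # tool down, jaw x along yaw dir
    x=s*np.array([np.cos(yaw),np.sin(yaw),0]); z=np.array([0,0,-1.]); return np.stack([x,np.cross(z,x),z],1)
BAR=np.array([0.4775,-0.0553,0.044])
ex=np.array([np.cos(YAW),np.sin(YAW),0]); ey=np.array([-np.sin(YAW),np.cos(YAW),0]); ez=np.array([0,0,1.])
E
python3 - <<'E'
from h import *
for s in (1,-1):
  for off in (0,np.pi/2):
    R=Rt(YAW+off,s); H=BAR+.176*ex-.020*ez
    print(s,off)
    for th in (0,.8,1.7):
        a=th+np.arctan2(20,176); p=H-.177*np.cos(a)*ex+.177*np.sin(a)*ez-.019*ez
        print(p,solve_ik(p,R))
    print('sq',solve_ik([.5585,-.324,.011],Rt(-.085+off,s)), solve_ik([.59,-.01,.031],R))
E
```

```text
1 0
[ 0.4776 -0.0553  0.025 ] [ 0.1261  0.8642 -0.1395  1.9829  0.3461  0.317  -0.2289]
[ 0.5452 -0.0508  0.1451] [ 0.1752  0.7331 -0.2664  1.6459  0.2491  0.7961 -0.135 ]
[ 0.6955 -0.0409  0.1768] [ 0.1052  0.9483 -0.2721  0.9522  0.2309  1.2667 -0.0604]
sq [ 0.573   1.0488 -0.2204  1.3582  0.2773  0.7647  0.1742] [ 0.0693  0.9517 -0.2166  1.5798  0.2964  0.6426 -0.2315]
1 1.5707963267948966
[ 0.4776 -0.0553  0.025 ] [ 0.3202  0.9016 -0.4969  1.9767  0.8983  0.4983  0.7981]
[ 0.5452 -0.0508  0.1451] [ 0.3862  0.7987 -0.6942  1.6387  0.608   0.9314  1.1033]
[ 0.6955 -0.0409  0.1768] [ 0.2433  1.0001 -0.7172  0.9448  0.5994  1.372   1.3057]
sq [ 0.7472  1.1079 -0.6417  1.3512  0.7354  0.9244  1.4121] [ 0.2684  1.0155 -0.6447  1.5726  0.7706  0.8229  0.9442]
-1 0
[ 0.4776 -0.0553  0.025 ] [-0.1701  0.9138  0.4096  1.9917 -0.8799  0.4215 -2.1519]
[ 0.5452 -0.0508  0.1451] [-0.2878  0.8187  0.6559  1.6614 -0.6168  0.8787 -2.4543]
[ 0.6955 -0.0409  0.1768] [-0.1961  1.0176  0.6704  0.9681 -0.5778  1.3167 -2.7145]
sq [ 0.2369  1.1234  0.5792  1.3716 -0.7106  0.8579 -2.2014] [-0.3251  1.0445  0.6276  1.5937 -0.8071  0.7796 -2.4124]
-1 1.5707963267948966
[ 0.4776 -0.0553  0.025 ] [-0.0115  0.8705  0.1095  1.9869 -0.2878  0.2988 -1.1699]
[ 0.5452 -0.0508  0.1451] [-0.057   0.7346  0.1745  1.6538 -0.1684  0.7679 -1.31  ]
[ 0.6955 -0.0409  0.1768] [-0.0497  0.951   0.1853  0.9605 -0.1592  1.2422 -1.3942]
sq [ 0.4142  1.052   0.1417  1.3646 -0.1834  0.7378 -1.0346] [-0.1343  0.9606  0.1993  1.587  -0.2821  0.6224 -1.2926]
```

```bash
python3 - <<'E'
from h import *
R=Rt(YAW)
manip.gripper_to(0.42,20)
manip.move_to([BAR[0],BAR[1],.13],R)
manip.servo_line([BAR[0],BAR[1],.024],rate=.1,f_stop=8)
print(manip.get_clock(),manip.get_tcp_pos(),manip.get_ft_force())
shot('side','s1')
print(manip.gripper_to(0.0,25),manip.get_width(),manip.get_ft_force(),manip.get_tcp_pos())
shot('side','s2');shot('top','t2')
print(manip.get_clock())
a=cv2.imread('pics/s2.png')[130:270,150:330];cv2.imwrite('pics/s2z.png',cv2.resize(a,None,fx=4,fy=4))
E
```

```text
3.7917 [ 0.4777 -0.0553  0.0244] [ 0.2565 -0.25   -0.3927]
False 0.0024918472202613935 [-1.4016  0.4936 -0.1274] [ 0.4775 -0.0553  0.024 ]
4.375
```

View pics/s2z.png

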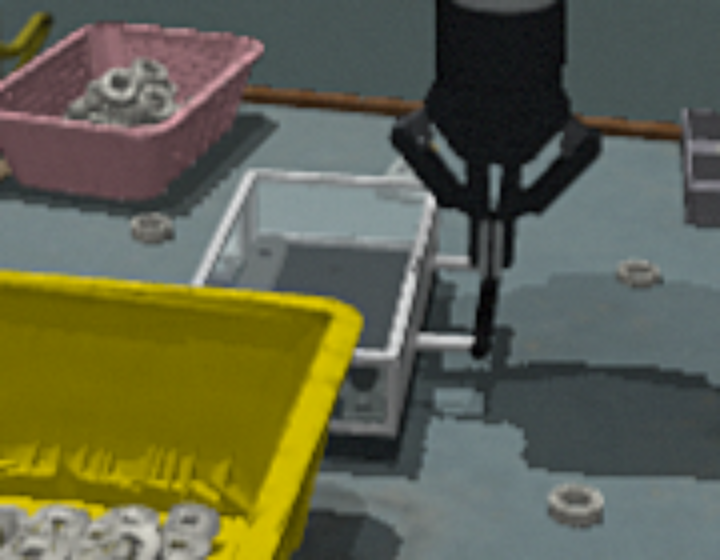

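```bash
cat >> h.py <<'E'
def proj(d,p):
    K=np.array(d['intrinsics']);R=np.array(d['orientation']);o=np.array(d['origin'])
    c=R.T@(np.array(p)-o); return (K@(c/c[2]))[:2]
E
python3 - <<'E'
from h import *
d=np.load('pics/s2.npz')
for p in ([.4777,-.0553,.0244],[.4777,-.0553,.044],BAR+.063*ey,BAR-.063*ey,BAR+.055*ey,BAR-.055*ey): q=proj(d,p); print(q,(q-[150,130])*4)
for n in('s1','t2'):
  a=cv2.imread('pics/%s.png'%n); a=a[130:270,150:330] if n[0]=='s' else a[90:230,170:350]
  cv2.imwrite('pics/%sz.png'%n,cv2.resize(a,None,fx=4,fy=4,interpolation=cv2.INTER_CUBIC))
print(manip.get_width())
E
```

```text
[271.5619 212.9284] [486.2477 331.7136]
[271.8561 205.7484] [487.4243 302.9935]
[270.2009 217.7973] [480.8035 351.1892]
[273.5085 194.8657] [494.0341 259.4627]
[270.4315 216.1982] [481.7262 344.7926]
[273.3174 196.1905] [493.2697 264.762 ]
-0.0009466948218842205
```

View pics/s1z.png

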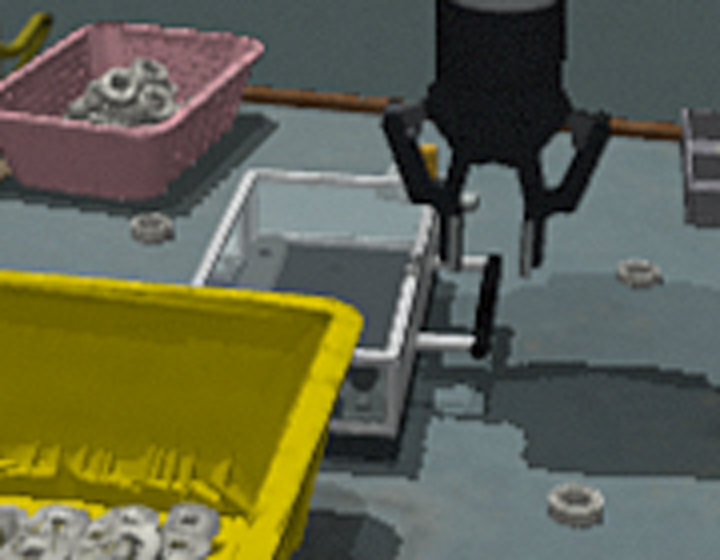

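View pics/t2z.png

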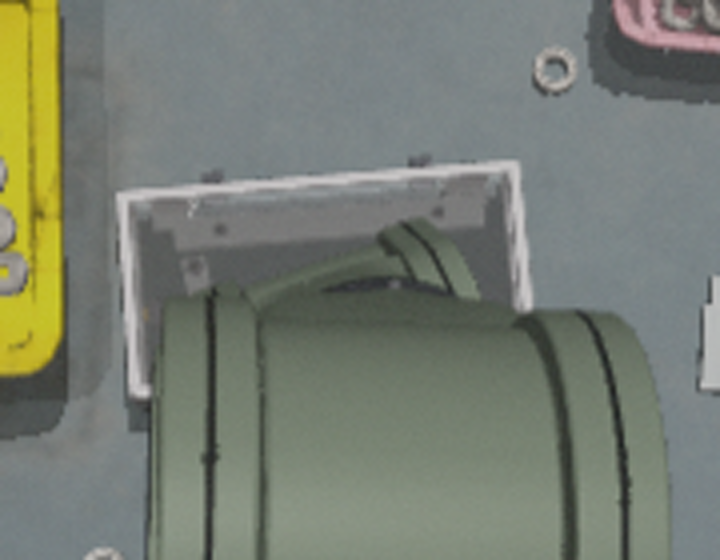

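```bash
python3 - <<'E'
from h import *
d=np.load('pics/s2.npz');P=cloud(d)
u=272
for v in range(170,212,2): print(v,P[v,u],P[v,u-2], d['color'][v,u])
E
```

```text
170 [ 0.4799 -0.0478  0.1404] [ 0.4835 -0.0385  0.1438] [16 25 24]
172 [ 0.4808 -0.0567  0.1317] [ 0.4835 -0.04    0.1382] [74 86 90]
174 [ 0.4814 -0.0633  0.1239] [ 0.483  -0.0367  0.1345] [65 77 79]
176 [ 0.4813 -0.0648  0.1181] [ 0.4832 -0.0399  0.1282] [65 77 79]
178 [ 0.4809 -0.0623  0.114 ] [ 0.4835 -0.0446  0.1211] [71 82 83]
180 [ 0.479  -0.0474  0.1153] [ 0.4837 -0.0471  0.115 ] [50 61 61]
182 [ 0.4784 -0.0445  0.1114] [ 0.4829 -0.0419  0.1121] [33 41 41]
184 [ 0.4785 -0.0466  0.1054] [ 0.483  -0.0449  0.1057] [23 23 25]
186 [ 0.4784 -0.0472  0.1   ] [ 0.4829 -0.0454  0.1003] [41 42 45]
188 [ 0.4778 -0.0435  0.0965] [ 0.4828 -0.0461  0.0948] [39 41 42]
190 [ 0.4779 -0.046   0.0902] [ 0.4825 -0.045   0.0902] [30 30 32]
192 [ 0.4775 -0.0448  0.0855] [ 0.4822 -0.0443  0.0853] [24 26 25]
194 [ 0.4773 -0.0442  0.0806] [ 0.4824 -0.0471  0.0788] [31 31 33]
196 [ 0.477  -0.0435  0.0757] [ 0.4821 -0.0464  0.0738] [21 24 25]
198 [ 0.4772 -0.0472  0.0687] [ 0.4819 -0.0465  0.0685] [20 21 23]
200 [ 0.4795 -0.0695  0.0526] [ 0.4854 -0.0779  0.0481] [12 13 15]
202 [ 0.4779 -0.0566  0.0535] [ 0.4834 -0.0625  0.0501] [10 11  9]
204 [ 0.4771 -0.0514  0.0507] [ 0.4816 -0.0484  0.0517] [12  7  9]
206 [ 0.4753 -0.0373  0.0524] [ 0.4804 -0.0394  0.0508] [ 9 14 13]
208 [ 0.4739 -0.0267  0.0523] [ 0.4789 -0.0285  0.0509] [3 1 6]
210 [ 0.4729 -0.0188  0.0511] [ 0.4771 -0.0143  0.0529] [12 12 17]
```

```bash
python3 - <<'E'
from h import *
d=np.load('pics/side0.npz');P=cloud(d)
print(proj(d,[.2258,-.5285,.1916]))
m=(d['depth']>0)&(P[...,1]<-.4)&(P[...,1]>-.65)&(P[...,0]<.35)&(P[...,0]>.1)&(P[...,2]>.1)
print(np.nanmin(P[m],0)); k=P[m]; print(k[np.argsort(k[:,2])[:8]])
print(manip.get_tcp_pos(),manip.get_tool_rot(),manip.get_joints(),manip.get_clock())
d=shot('side','s3');P=cloud(d)
for v in range(190,212,2): print(v,P[v,272])
E
```

```text
[372.8668 105.04  ]
[ 0.1664 -0.5926  0.2478]
[[ 0.2483 -0.5695  0.2478]
 [ 0.2422 -0.5693  0.2482]
 [ 0.2391 -0.5699  0.2482]
 [ 0.2359 -0.5707  0.2482]
 [ 0.2456 -0.5656  0.2487]
 [ 0.2087 -0.4863  0.2488]
 [ 0.1968 -0.4893  0.2488]
 [ 0.2028 -0.4877  0.2488]]
[ 0.4775 -0.0553  0.024 ] [[ 0.9978  0.066  -0.    ]
 [ 0.066  -0.9978 -0.    ]
 [-0.      0.     -1.    ]] [ 0.1292  0.8663 -0.145   1.9837  0.3619  0.3161 -0.2444] 4.375
190 [ 0.4781 -0.0486  0.089 ]
192 [ 0.4768 -0.0387  0.0883]
194 [ 0.4775 -0.046   0.0797]
196 [ 0.4772 -0.0451  0.0749]
198 [ 0.477  -0.0454  0.0695]
200 [ 0.4796 -0.0706  0.0521]
202 [ 0.4783 -0.0606  0.0516]
204 [ 0.4771 -0.0511  0.0508]
206 [ 0.4752 -0.0363  0.0528]
208 [ 0.4739 -0.0267  0.0524]
210 [ 0.4734 -0.0234  0.0488]
```

The depth image puts the shut fingertips at z≈0.067, but the reported TCP is 0.024. The start picture shows the same gap of about 43 mm. So the tips really stand about 43 mm behind the reported TCP along the tool, and the gripper closed above the bar. I'll correct for this and check it with a picture.

```bash
cat >> h.py <<'E'
OFF=0.043   # measured: real fingertips are this much higher (tool down) than the reported TCP
E
python3 - <<'E'
from h import *
manip.gripper_to(0.42,25)
p=BAR.copy(); p[2]=.025-OFF
try:
    print(manip.servo_line(p,rate=.06,f_stop=6))
except Exception as e: print('ERR',repr(e))
print(manip.get_tcp_pos(),manip.get_ft_force())
shot('side','s4')
manip.gripper_to(0.0,25);print(manip.get_width(),manip.get_ft_force(),manip.get_tcp_pos())
shot('side','s5')
print(manip.get_clock())
a=np.hstack([cv2.imread('pics/%s.png'%n)[150:240,210:310] for n in('s4','s5')]);cv2.imwrite('pics/s45z.png',cv2.resize(a,None,fx=4,fy=4))
E
```

```text
True
[ 0.4774 -0.0552 -0.0166] [-3.1672  0.6844 17.8259]
0.12581302816890128 [ 8.5812 -0.5583 -2.2934] [ 0.4788 -0.055  -0.0167]
5.9417
```

View pics/s45z.png

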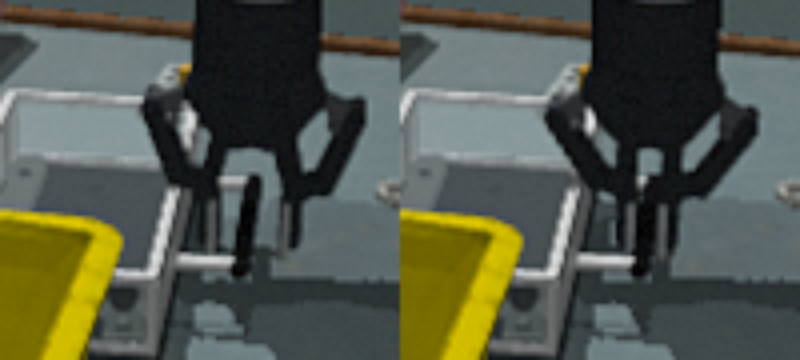

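```bash
cat >> h.py <<'E'
A0=np.arctan2(20,176)
def barpos(th):  # displacement of bar from shut
    a=th+A0
    return .177*(np.cos(A0)-np.cos(a))*ex+.177*(np.sin(a)-np.sin(A0))*ez
E
python3 - <<'E'
from h import *
p0=manip.get_tcp_pos(); np.save('p0.npy',p0)
for th in np.arange(.14,.85,.14):
    s=manip.servo_line(p0+barpos(th),rate=.12,f_stop=30)
    print(round(th,2),s,manip.get_tcp_pos(),manip.get_ft_force(),manip.get_width())
    if s: break
shot('side','s6'); print(manip.get_clock())
E
```

```text
0.14 False [ 0.4829 -0.0547  0.0072] [-2.1113  0.1503 -2.4491] 0.1290859893374275
0.28 False [ 0.4902 -0.0543  0.0306] [-5.0751 -0.7608 -1.074 ] 0.13263208038767388
0.42 False [ 0.5004 -0.0537  0.0527] [-11.9007  -0.2172   3.9687] 0.13047070749511738
0.56 False [ 0.5131 -0.0529  0.0729] [-20.4383   0.1204  12.3745] 0.1278110780663782
0.7 False [ 0.5292 -0.052   0.0914] [-28.4167  -0.1866  25.6315] 0.12454947467096751
0.84 False [ 0.5496 -0.0507  0.1078] [-25.0136  -1.1044  33.8799] 0.1307883982821225
8.1417
```

View pics/s6.png

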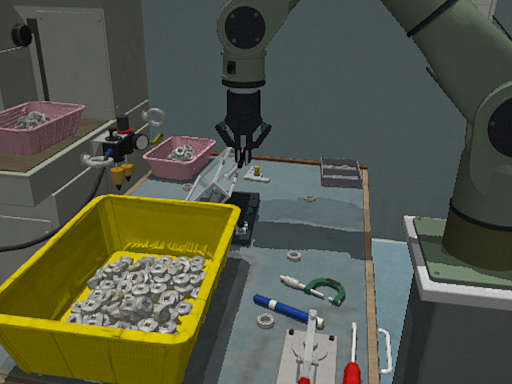

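```bash
python3 - <<'E'
from h import *
p0=np.load('p0.npy')
print('cmd-act',p0+barpos(.84)-manip.get_tcp_pos())
a=.84+A0; r=-np.cos(a)*ex+np.sin(a)*ez
for k in (.002,.004,.006):
    manip.servo_line(p0+barpos(.84)+k*r,rate=.03)
    f=manip.get_ft_force(); print(k,manip.get_tcp_pos(),f,f@r)
    if f@r<4: break
a=cv2.imread('pics/s6.png')[130:250,180:290];cv2.imwrite('pics/s6z.png',cv2.resize(a,None,fx=5,fy=5))
print(manip.get_clock())
E
```

```text
cmd-act [0.0026 0.0006 0.    ]
0.002 [ 0.5505 -0.0506  0.1087] [-4.301  -1.8781  4.6448] 6.343727397712713
0.004 [ 0.551  -0.0504  0.1101] [  9.4997  -1.9039 -15.9281] -18.402018128333484
8.6417
```

View pics/s6z.png

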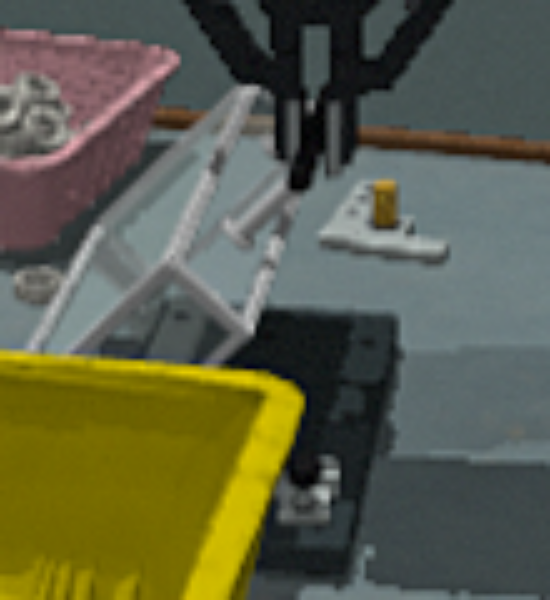

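```bash
cat > arc.py <<'E'
from h import *
import sys,json
def run(ths,k,slope,rate,fstop=30,log=[]):
    p0=np.load('p0.npy'); th0=ths[0]-.1
    for th in ths:
        k+=slope*(th-th0); th0=th
        a=th+A0; r=-np.cos(a)*ex+np.sin(a)*ez; t=np.sin(a)*ex+np.cos(a)*ez
        s=manip.servo_line(p0+barpos(th)+k*r,rate=rate,f_stop=fstop)
        f=manip.get_ft_force(); fr=f@r; ft=f@t
        print(round(th,2),s,'k %.4f sl %.4f fr %.1f ft %.1f'%(k,slope,fr,ft),manip.get_tcp_pos(),'w %.3f t %.2f'%(manip.get_width(),manip.get_clock()))
        k+=.7*fr/12400; slope=np.clip(slope+.4*fr/12400/.1,-.005,.025)
        if s: break
    return k,slope
E
python3 - <<'E'
from arc import *
k,s=run(np.arange(.94,1.45,.1),.0028,.008,.10)
print(k,s)
d=shot('side','s7')
a=d['color'][90:270,150:330,::-1];cv2.imwrite('pics/s7z.png',cv2.resize(a,None,fx=3.3,fy=3.3))
E
```

```text
0.94 False k 0.0036 sl 0.0080 fr -6.9 ft -0.7 [ 0.5651 -0.0495  0.1197] w 0.125 t 8.97
1.04 False k 0.0038 sl 0.0058 fr -0.4 ft -0.8 [ 0.5807 -0.0485  0.1283] w 0.129 t 9.31
1.14 False k 0.0043 sl 0.0057 fr 3.5 ft -1.4 [ 0.5975 -0.0475  0.1355] w 0.133 t 9.64
1.24 False k 0.0052 sl 0.0068 fr 2.3 ft -0.2 [ 0.6149 -0.0464  0.1411] w 0.128 t 9.97
1.34 False k 0.0061 sl 0.0075 fr -0.8 ft -0.7 [ 0.6327 -0.0453  0.1448] w 0.130 t 10.31
1.44 False k 0.0068 sl 0.0073 fr 0.8 ft -0.7 [ 0.651  -0.0442  0.1467] w 0.127 t 10.64
0.006834189082817593 0.00756394685974597
```

View pics/s7z.png

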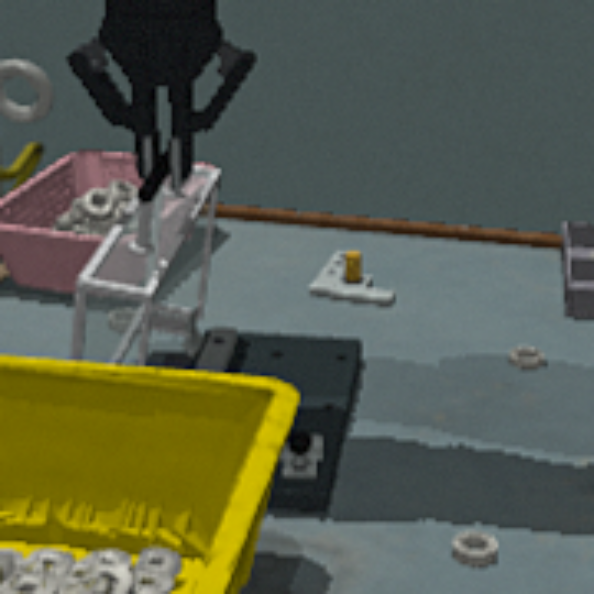

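```bash
python3 - <<'E'
from arc import *
k,s=run([1.50],.0072,.0,.05,15)
k,s=run([1.56],.0077,.0,.05,15)
p0=np.load('p0.npy')
for th in np.arange(1.60,1.90,.03):
    a=th+A0; r=-np.cos(a)*ex+np.sin(a)*ez; t=np.sin(a)*ex+np.cos(a)*ez
    k+=.0075*.03
    st=manip.servo_line(p0+barpos(th)+k*r,rate=.04,f_stop=12)
    f=manip.get_ft_force(); fr=f@r;ft=f@t
    print(round(th,2),st,'k %.4f fr %.1f ft %.1f'%(k,fr,ft),manip.get_tcp_pos(),'t %.2f'%manip.get_clock())
    k+=.5*fr/12400
    if st or ft<-6: break
np.save('k.npy',[k,th])
d=shot('side','s8')
a=d['color'][90:270,150:330,::-1];cv2.imwrite('pics/s8z.png',cv2.resize(a,None,fx=3.3,fy=3.3))
E
```

```text
1.5 False k 0.0072 sl 0.0000 fr -0.9 ft -0.1 [ 0.6618 -0.0435  0.1469] w 0.129 t 11.07
1.56 False k 0.0077 sl 0.0000 fr -2.3 ft -1.2 [ 0.6727 -0.0428  0.1464] w 0.130 t 11.44
1.6 False k 0.0078 fr -3.1 ft 0.2 [ 0.6801 -0.0423  0.1456] t 11.78
1.63 False k 0.0079 fr -1.4 ft 0.5 [ 0.6855 -0.0419  0.1448] t 12.07
1.66 False k 0.0081 fr -2.1 ft -0.8 [ 0.691  -0.0416  0.1439] t 12.36
1.69 False k 0.0082 fr -2.1 ft 0.4 [ 0.6965 -0.0413  0.1429] t 12.65
1.72 True k 0.0083 fr 3.5 ft -11.2 [ 0.6962 -0.0413  0.1418] t 12.86
```

View pics/s8z.png

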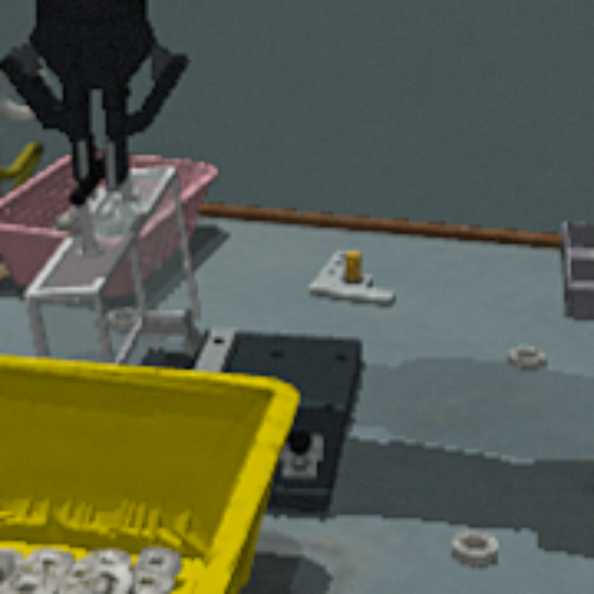

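```bash
python3 - <<'E'
from h import *
manip.hold(.4)
manip.gripper_to(.35,25)
p=manip.get_tcp_pos(); print(manip.get_ft_force())
print(manip.servo_line(p+[0,0,.09],rate=.15,f_stop=15), manip.get_tcp_pos(),manip.get_ft_force())
# go over the square
KN=np.array([.5585,-.324])
manip.move_to([KN[0],KN[1],.20],Rt(-.085))
print(manip.get_clock(),manip.get_tcp_pos())
d=shot('top','t9');shot('side','s9')
a=d['color'][90:240,180:340,::-1];cv2.imwrite('pics/t9z.png',cv2.resize(a,None,fx=4,fy=4,interpolation=cv2.INTER_CUBIC))
E
```

```text
[-0.8184  0.2047 -0.1074]
False [ 0.697  -0.0417  0.2311] [-0.451   0.6043 -1.2421]
15.5917 [ 0.5595 -0.3225  0.2   ]
```

View pics/t9z.png

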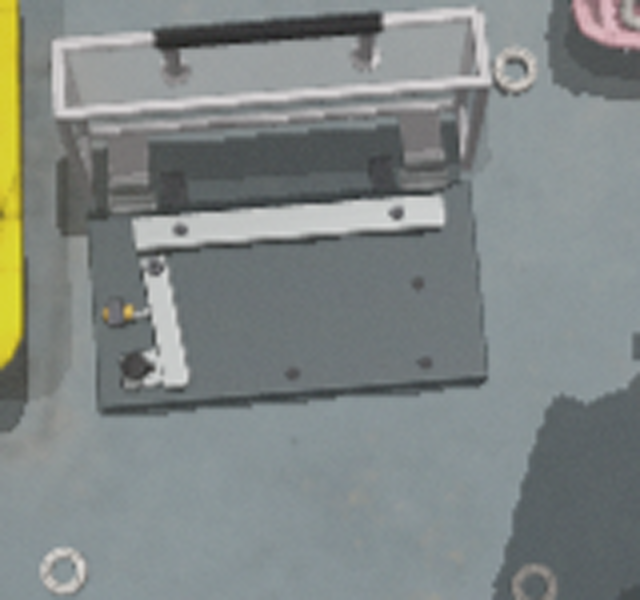

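View pics/s9.png

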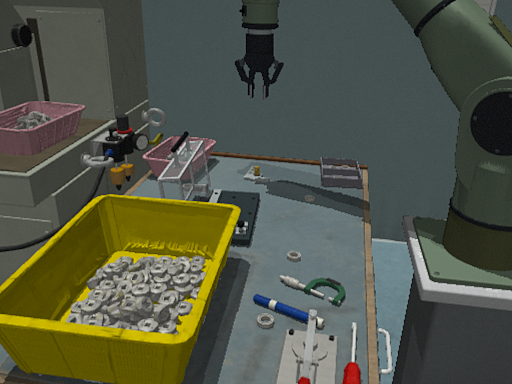

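The guard lies back on its stop. The top view now shows the plate, the back fence (zoom about (137,250) to (445,227)) and the side fence leaning inward. Next I measure the fence lines.

```bash
python3 - <<'E'
from h import *
d=np.load('pics/t9.npz'); c=d['color'].astype(int); P=cloud(d)
g=cv2.cvtColor(d['color'],cv2.COLOR_RGB2GRAY).astype(float)
U0,V0=180,90
def edge_cols(us,v0,v1,sign):
    pts=[]
    for u in us:
        col=g[v0:v1,u]; gr=np.diff(col)*sign; i=int(np.argmax(gr)); 
        # subpixel by parabola
        if 0<i<len(gr)-1:
            y0,y1,y2=gr[i-1:i+2]; dd=(y0-y2)/(2*(y0-2*y1+y2)) if (y0-2*y1+y2) else 0
        else: dd=0
        pts.append((u,v0+i+.5+dd))
    return np.array(pts)
def fit(pts,h):
    X=np.array([onplane(d,u,v,h)[:2] for u,v in pts],np.float32)
    vx,vy,x,y=cv2.fitLine(X,cv2.DIST_HUBER,0,.01,.01).ravel()
    n=np.array([-vy,vx]); res=(X-[x,y])@n
    return np.array([x,y]),np.array([vx,vy]),res.std()
# back fence front edge (bright->dark going down), top z=.032
fe=edge_cols(range(222,288),143,158,-1); be=edge_cols(range(218,288),134,148,1)
for n,e in(('bf front',fe),('bf rear',be)):
    p,v,s=fit(e,.032); v=v*np.sign(v[1]); print(n,p,v,'yaw',np.arctan2(-v[0],v[1]),s)
# plate front edge
pe=edge_cols(range(210,298),183,194,-1)
p,v,s=fit(pe,.02); v=v*np.sign(v[1]); print('plate front',p,v,np.arctan2(-v[0],v[1]),s)
# end points fence rough
print('bf ends', onplane(d,U0+133/4,V0+235/4,.032),onplane(d,U0+445/4,V0+211/4,.032))
print('plate corners front L,R',onplane(d,U0+98/4,V0+404/4,.02),onplane(d,U0+487/4,V0+377/4,.02))
# side fence inner edge (right side): rows
gt=g.T.copy()
pts=[]
for v in range(158,183):
    row=g[v,210:235]; gr=-np.diff(row); i=int(np.argmax(gr)); pts.append((210+i+.5,v))
p,v,s=fit(pts,.032); v=v*np.sign(v[0]); print('side inner',p,v,'yaw',np.arctan2(v[1],v[0]),s)
print('heights bf',np.nanmedian(P[143:149,230:280,2]),'plate',np.nanmedian(P[160:178,235:280,2]),'table',np.nanmedian(P[205:225,230:280,2]))
for n,(x,y) in dict(knobtop=(0,0)).items(): pass
# guard bar
b=np.zeros(g.shape,bool); b[88:108,210:285]=1; b&=(c.sum(-1)<150)&(P[...,2]>.12); print('bar',np.nanmedian(P[b],0))
E
```

```text
bf front [ 0.6195 -0.0548] [-0.0619  0.9981] yaw 0.061929062 0.0004604935
bf rear [ 0.6398 -0.05  ] [-0.0612  0.9981] yaw 0.061238006 0.0004777678
plate front [ 0.5226 -0.0747] [-0.0645  0.9979] 0.06453355 0.004131979
bf ends [0.6212 0.0509 0.032 ] [ 0.6331 -0.1494  0.032 ]
plate corners front L,R [0.514  0.0752 0.02  ] [ 0.5267 -0.1741  0.02  ]
side inner [0.5652 0.0242] [0.9829 0.1844] yaw 0.1854518 0.0007354568
heights bf 0.03171624610069168 plate 0.019879221982235684 table -0.00026330840003452316
bar [ 0.6928 -0.0274  0.199 ]
```

```bash
python3 - <<'E'
from h import *
d=np.load('pics/top0.npz'); g=cv2.cvtColor(d['color'],cv2.COLOR_RGB2GRAY).astype(float)
def sub(gr):
    i=int(np.argmax(gr)); 
    if 0<i<len(gr)-1:
        a,b,c=gr[i-1:i+2]; q=a-2*b+c; return i+.5+((a-c)/(2*q) if q else 0)
    return i+.5
def fit(pts):
    X=np.array([onplane(d,u,v,.008)[:2] for u,v in pts],np.float32)
    vx,vy,x,y=cv2.fitLine(X,cv2.DIST_HUBER,0,.01,.01).ravel(); n=np.array([-vy,vx]); return np.array([x,y]),np.array([vx,vy]),((X-[x,y])@n).std()
L=[(u,153+sub(np.diff(g[153:166,u]))) for u in range(351,383)]
S=[(340+sub(np.diff(g[v,340:353])),v) for v in range(165,186)]
p1,v1,s1=fit(L); v1*=np.sign(v1[1]); p2,v2,s2=fit(S); v2*=np.sign(v2[0])
print('long',p1,np.arctan2(-v1[0],v1[1]),s1,'short',p2,np.arctan2(v2[1],v2[0]),s2)
A=np.stack([v1,-v2],1); t=np.linalg.solve(A,p2-p1); c=p1+v1*t[0]; print('corner',c)
for y in(-.06,-.08,-.1):
    print(y,c-[33e-3*np.cos(y)-33e-3*np.sin(y),33e-3*np.sin(y)+33e-3*np.cos(y)])
# knob top in side0
d=np.load('pics/s9.npz'); print(d['color'].shape); P=cloud(d); hsv=cv2.cvtColor(d['color'],cv2.COLOR_RGB2HSV)
m=np.zeros(P.shape[:2],bool); m[155:190,240:280]=1; m&=(hsv[...,1]>120)&(P[...,2]>.01); print('knob side',m.sum(),P[m].mean(0),P[m].min(0),P[m].max(0))
a=d['color'][150:190,235:285,::-1]; cv2.imwrite('pics/s9z.png',cv2.resize(a,None,fx=12,fy=12,interpolation=cv2.INTER_CUBIC))
E
```

```text
long [ 0.5899 -0.3486] -0.09878571 0.0031160726 short [ 0.5492 -0.2902] -0.06192342 0.0011956702
corner [ 0.5954 -0.2931]
-0.06 [ 0.5605 -0.324 ]
-0.08 [ 0.5599 -0.3233]
-0.1 [ 0.5593 -0.3226]
(384, 512, 3)
knob side 86 [ 0.5659 -0.4094  0.0179] [ 0.5071 -0.4785  0.01  ] [ 0.6338 -0.3137  0.038 ]
```

View pics/s9z.png

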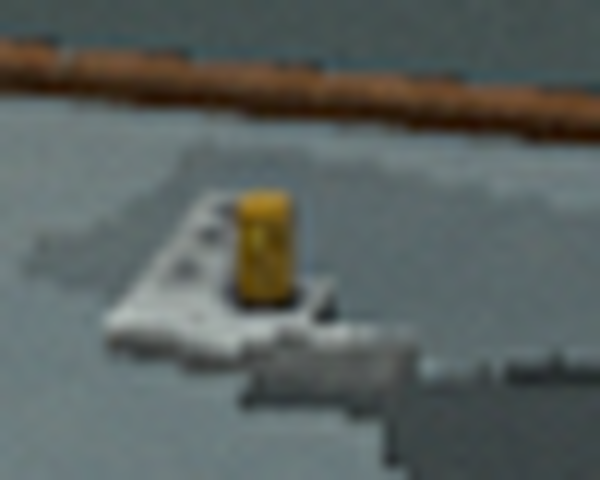

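```bash
python3 - <<'E'
from h import *
K=np.array([.5592,-.3235]); R=Rt(-.08)
manip.gripper_to(.45,30)
manip.move_to([K[0],K[1],.04],R)
print(manip.get_ft_force())
print(manip.servo_line([K[0],K[1],.014-OFF],rate=.04,f_stop=5),manip.get_tcp_pos(),manip.get_ft_force())
shot('side','s10')
manip.gripper_to(0,40); manip.hold(.2); print(manip.get_width(),manip.get_ft_force(),manip.get_tcp_pos())
print(manip.get_clock())
shot('side','s11')
a=np.hstack([cv2.imread('pics/%s.png'%n)[110:200,215:305] for n in('s10','s11')]);cv2.imwrite('pics/s1011z.png',cv2.resize(a,None,fx=4.4,fy=4.4,interpolation=cv2.INTER_CUBIC))
E
```

```text
[-0.0408 -0.3864 -0.3106]
False [ 0.5593 -0.3236 -0.0288] [ 0.626  -0.6146 -0.0008]
0.14646726017164105 [-0.4528  0.1127  5.5902] [ 0.5593 -0.3236 -0.0288]
19.0917
```

View pics/s1011z.png

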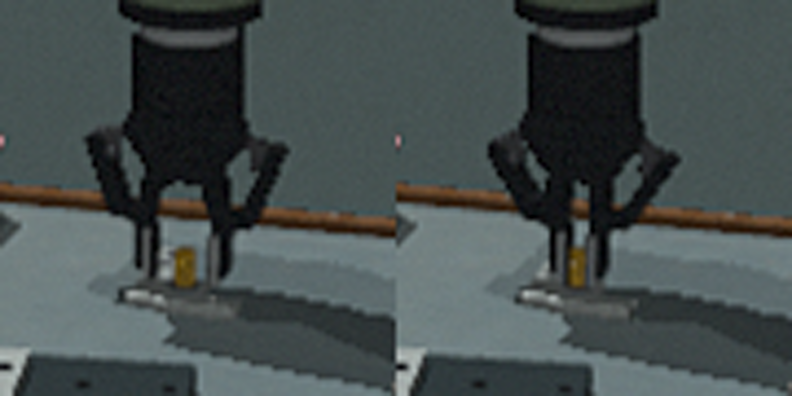

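```bash
cat >> h.py <<'E'
YF=.063; fx=np.array([np.cos(YF),np.sin(YF),0]); fy=np.array([-np.sin(YF),np.cos(YF),0])
SEAT=np.array([.5832,-.003,0])
E
python3 - <<'E'
from h import *
p=manip.get_tcp_pos(); z0=-.0288
manip.servo_line([p[0],p[1],z0+.09],rate=.12)
print(manip.get_width(),manip.get_ft_force())
R=Rt(YF)
q=SEAT-.012*fx-.016*fy; q[2]=z0+.02+.06
manip.move_to(q,R)
q[2]=z0+.02+.008
manip.servo_line(q,rate=.1)
print(manip.get_ft_force(),manip.get_tcp_pos(),manip.get_width(),manip.get_clock())
d=shot('side','s12');shot('top','t12')
a=d['color'][110:250,190:290,::-1];cv2.imwrite('pics/s12z.png',cv2.resize(a,None,fx=4.2,fy=4.2,interpolation=cv2.INTER_CUBIC))
E
```

```text
0.13990588620357933 [-0.6881  0.1952 -3.4391]
[ 0.5459 -0.3904 -2.5504] [ 0.5725 -0.0199 -0.0004] 0.1451531836821223 21.875
```

View pics/s12z.png

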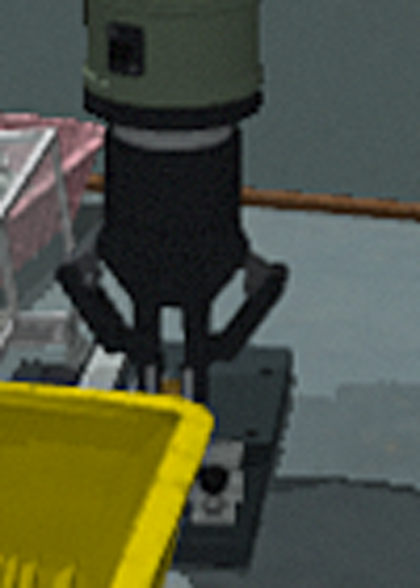

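View pics/t12.png

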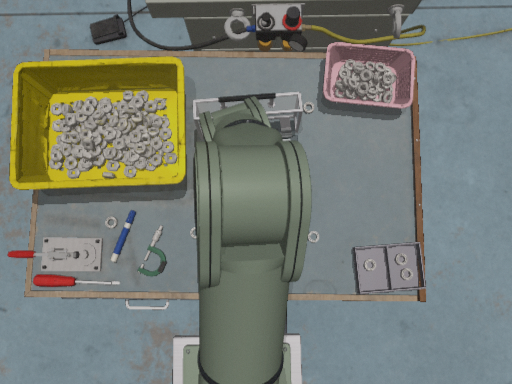

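The top view is blocked by the arm, and the side view shows the square in the grip just above the plate with the guard still open. I'll lower onto the plate by force.

```bash
python3 - <<'E'
from h import *
p=manip.get_tcp_pos(); 
f0=manip.get_ft_force()
for z in np.arange(-.004,-.0135,-.001):
    q=SEAT-.012*fx-.016*fy; q[2]=z
    s=manip.servo_line(q,rate=.02,f_stop=12)
    f=manip.get_ft_force(); print('%.4f'%z,s,manip.get_tcp_pos(),f)
    if s or f[2]-f0[2]>6: break
print(manip.get_wrist_torque(),manip.get_clock())
E
```

```text
-0.0040 False [ 0.5722 -0.0197 -0.004 ] [-0.1844  0.561  -2.3648]
-0.0050 False [ 0.5722 -0.0197 -0.005 ] [ 0.0442  0.0282 -2.2121]
-0.0060 False [ 0.5722 -0.0197 -0.006 ] [-0.1804  0.5532 -2.8135]
-0.0070 False [ 0.5722 -0.0197 -0.0071] [-0.1765  0.6265 -3.2013]
-0.0080 False [ 0.5722 -0.0197 -0.0081] [ 0.6514 -1.1063 -2.7485]
-0.0090 False [ 0.5724 -0.0197 -0.0088] [-0.9547 -0.4402  2.4972]
-0.0100 False [ 0.5726 -0.0197 -0.0089] [-6.0151 -0.1333 21.1294]
[0.0352 1.1548 0.0197] 23.7833
```

```bash
cat > press.py <<'E'
from h import *
def go(a,b,z,rate=.02,f_stop=None,rot=None):
    q=SEAT+a*fx+b*fy; q[2]=z
    s=manip.servo_line(q,rate=rate,f_stop=f_stop,rotation=rot)
    f=manip.get_ft_force(); t=manip.get_tcp_pos()-SEAT
    print('cmd %.4f %.4f %.4f'%(a,b,z),s,'act %.4f %.4f %.4f'%(t@fx,t@fy,t[2]),'fx %.1f fy %.1f fz %.1f'%(f@fx,f@fy,f[2]),'tz %.2f'%manip.get_wrist_torque()[2],'t %.2f'%manip.get_clock())
    return f@fx,f@fy,f[2],s
E
python3 - <<'E'
from press import *
go(-.012,-.016,-.0091)
for a in np.arange(-.010,.006,.002):
    r=go(a,-.016,-.0091,f_stop=20)
    if r[0]<-7 or r[3]: break
np.save('a.npy',[a])
E
```

```text
cmd -0.0120 -0.0160 -0.0091 False act -0.0118 -0.0160 -0.0089 fx -1.7 fy 0.2 fz 7.7 tz 0.09 t 24.03
cmd -0.0100 -0.0160 -0.0091 False act -0.0096 -0.0160 -0.0088 fx 0.2 fy -0.2 fz 7.1 tz -0.03 t 24.28
cmd -0.0080 -0.0160 -0.0091 False act -0.0076 -0.0160 -0.0089 fx -0.6 fy 0.3 fz 7.3 tz 0.01 t 24.53
cmd -0.0060 -0.0160 -0.0091 False act -0.0055 -0.0160 -0.0089 fx -0.6 fy 1.0 fz 6.9 tz 0.03 t 24.78
cmd -0.0040 -0.0160 -0.0091 False act -0.0035 -0.0160 -0.0088 fx 0.7 fy -0.3 fz 6.7 tz 0.02 t 25.03
cmd -0.0020 -0.0160 -0.0091 False act -0.0015 -0.0160 -0.0088 fx 0.4 fy -0.5 fz 7.1 tz -0.02 t 25.28
cmd 0.0000 -0.0160 -0.0091 False act -0.0004 -0.0162 -0.0089 fx -5.0 fy -0.3 fz 11.8 tz 0.11 t 25.53
cmd 0.0020 -0.0160 -0.0091 False act -0.0005 -0.0164 -0.0090 fx -18.4 fy -0.3 fz 22.6 tz 0.14 t 25.78
```

```bash
python3 - <<'E'
from press import *
go(.0002,-.016,-.0090)
for b in np.arange(-.013,.007,.0015):
    r=go(.0002,b,-.0090,f_stop=20)
    if r[1]<-8 or r[3]: break
E
```

```text
cmd 0.0002 -0.0160 -0.0090 False act -0.0007 -0.0162 -0.0089 fx -8.1 fy -0.1 fz 10.8 tz 0.08 t 26.03
cmd 0.0002 -0.0130 -0.0090 False act -0.0006 -0.0134 -0.0089 fx -7.1 fy -0.9 fz 10.9 tz 0.07 t 26.33
cmd 0.0002 -0.0115 -0.0090 False act -0.0006 -0.0121 -0.0089 fx -7.2 fy -2.0 fz 10.9 tz 0.00 t 26.58
cmd 0.0002 -0.0100 -0.0090 False act -0.0006 -0.0106 -0.0089 fx -6.3 fy -1.8 fz 11.6 tz 0.03 t 26.83
cmd 0.0002 -0.0085 -0.0090 False act -0.0006 -0.0091 -0.0089 fx -6.8 fy -3.3 fz 10.5 tz 0.04 t 27.08
cmd 0.0002 -0.0070 -0.0090 False act -0.0005 -0.0077 -0.0089 fx -7.4 fy -3.7 fz 10.8 tz 0.17 t 27.33
cmd 0.0002 -0.0055 -0.0090 False act -0.0005 -0.0063 -0.0089 fx -6.0 fy -3.9 fz 11.3 tz 0.10 t 27.58
cmd 0.0002 -0.0040 -0.0090 False act -0.0005 -0.0048 -0.0089 fx -6.6 fy -3.6 fz 10.1 tz 0.07 t 27.83
cmd 0.0002 -0.0025 -0.0090 False act -0.0005 -0.0033 -0.0089 fx -5.0 fy -3.6 fz 9.3 tz 0.06 t 28.08
cmd 0.0002 -0.0010 -0.0090 False act -0.0005 -0.0019 -0.0089 fx -5.8 fy -3.7 fz 10.1 tz 0.06 t 28.33
cmd 0.0002 0.0005 -0.0090 False act -0.0004 -0.0004 -0.0089 fx -6.0 fy -4.4 fz 10.8 tz 0.19 t 28.58
cmd 0.0002 0.0020 -0.0090 False act -0.0006 0.0001 -0.0089 fx -7.2 fy -8.7 fz 10.9 tz 0.09 t 28.83
```

```bash
python3 - <<'E'
from press import *
go(.0012,.0020,-.0088)
go(.0015,.0030,-.0088)
print(manip.get_width(), manip.get_wrist_torque())
d=shot('side','s13')
a=d['color'][175:245,200:275,::-1];cv2.imwrite('pics/s13z.png',cv2.resize(a,None,fx=8,fy=8,interpolation=cv2.INTER_CUBIC))
a=shot('top','t13')['color'][90:230,170:330,::-1];cv2.imwrite('pics/t13z.png',cv2.resize(a,None,fx=4,fy=4,interpolation=cv2.INTER_CUBIC))
E
```

```text
cmd 0.0012 0.0020 -0.0088 False act -0.0005 -0.0001 -0.0089 fx -10.8 fy -9.8 fz 12.1 tz 0.11 t 29.08
cmd 0.0015 0.0030 -0.0088 False act -0.0006 0.0000 -0.0089 fx -13.4 fy -13.7 fz 12.9 tz 0.09 t 29.33
0.14452230359649568 [-3.0667  2.4843  0.0871]
```

View pics/s13z.png

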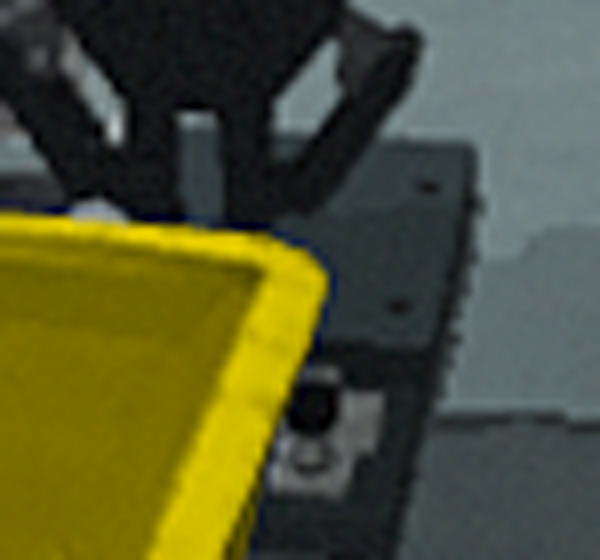

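View pics/t13z.png

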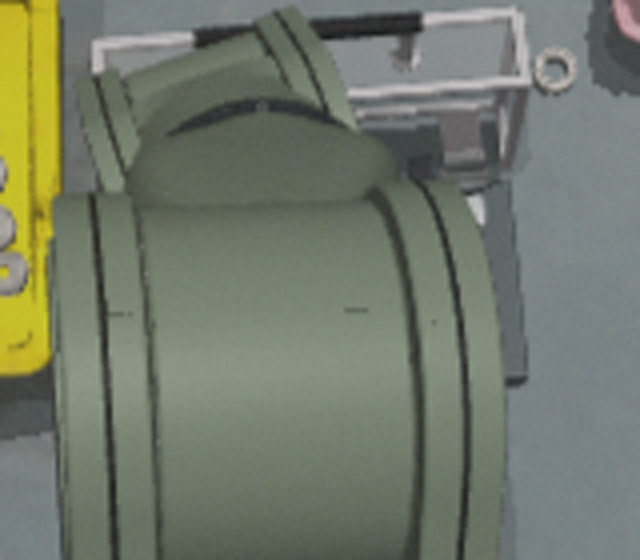

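The view of the square itself is hidden by the bin and the arm. The forces do show flush seating. While it pressed only the back fence, the yaw moment was 0.14 Nm at 18 N, so the centre of pressure was about 8 mm from the knob axis, well inside the long edge. The hard stops also came within 1 mm of the seat I predicted. I'll weight the push a little towards the back fence and check the fence angle from the lock knob's depth.

```bash
python3 - <<'E'
from press import *
go(.0018,.0022,-.0090)
manip.hold(.5)
go(.0018,.0022,-.0090)
print('w',manip.get_width())
shot('side','s14'); shot('top','t14')
# lock knob + its carrier: visible movement between before (s12) and now
R=np.array([[np.cos(YF),-np.sin(YF)],[np.sin(YF),np.cos(YF)]])
C=np.array([.614,.032])
for n in('s9','s12','s14'):
    d=np.load('pics/%s.npz'%n);P=cloud(d)
    m=np.zeros(P.shape[:2],bool); m[215:245,228:252]=1
    k=m&(P[...,2]>.040)&(P[...,2]<.056)&(d['color'].sum(-1)<120)
    q=(P[k][:,:2]-C)@R
    w=m&(P[...,2]>.024)&(P[...,2]<.04)&(d['color'].min(-1)>70); q2=(P[w][:,:2]-C)@R
    print(n,k.sum(),np.median(q,0),np.median(P[k][:,2]),'px',np.argwhere(k).mean(0),'| bright',w.sum(),np.median(q2,0),np.argwhere(w).mean(0))
for n in('t9','t14'):
    d=np.load('pics/%s.npz'%n);P=cloud(d); c=d['color'].astype(int)
    b=np.zeros(P.shape[:2],bool); b[88:108,240:285]=1; b&=(c.sum(-1)<150)&(P[...,2]>.12); print(n,'bar',b.sum(),np.nanmedian(P[b],0))
E
```

```text
cmd 0.0018 0.0022 -0.0090 False act -0.0005 -0.0000 -0.0089 fx -15.4 fy -10.1 fz 18.6 tz 0.13 t 29.68
cmd 0.0018 0.0022 -0.0090 False act -0.0005 -0.0000 -0.0089 fx -15.7 fy -10.1 fz 18.9 tz 0.17 t 30.43
w 0.1478120783117986
s9 38 [-0.0779  0.0286] 0.048832327581289636 px [223.6053 240.2632] | bright 75 [-0.0824  0.0173] [228.64   241.6533]
s12 35 [-0.0778  0.0276] 0.04900472301715131 px [223.4    240.1714] | bright 114 [-0.0803  0.0052] [224.3684 242.1053]
s14 35 [-0.0764  0.0376] 0.049039398806054346 px [225.3429 238.9429] | bright 76 [-0.0818  0.0219] [229.6316 241.0526]
t9 bar 42 [ 0.6943 -0.056   0.199 ]
t14 bar 97 [ 0.6969 -0.0726  0.2006]
```

```bash
python3 - <<'E'
from h import *
a=np.load('pics/s9.npz'); ims=[np.load('pics/%s.npz'%n)['color'] for n in('s9','s14')]
# subpixel shift of lock-knob patch, ecc-based + phase
g=[cv2.cvtColor(i,cv2.COLOR_RGB2GRAY).astype(np.float32) for i in ims]
for (r0,r1,c0,c1) in((217,236,233,250),(215,238,232,249)):
    T=g[0][r0:r1,c0:c1]; w=np.eye(2,3,dtype=np.float32); w[0,2]=-1;w[1,2]=2
    S=g[1][r0-6:r1+6,c0-6:c1+6]; w[0,2]+=6;w[1,2]+=6
    cc,w=cv2.findTransformECC(T,S,w,cv2.MOTION_TRANSLATION,(3,200,1e-6)); print('du,dv',w[0,2]-6,w[1,2]-6,cc)
piv=np.array([.614,.032,0])-.010*np.array([np.cos(.063),np.sin(.063),0])+.008*np.array([-np.sin(.063),np.cos(.063),0])
k=np.array([.614,.032,0])+-.078*np.array([np.cos(.063),np.sin(.063),0])+.0275*np.array([-np.sin(.063),np.cos(.063),0]); k[2]=.049
for t in(.08,.1,.12,.14):
    c,s=np.cos(-t),np.sin(-t); v=k-piv; k2=piv+[c*v[0]-s*v[1],s*v[0]+c*v[1],v[2]]; print(t,proj(a,k2)-proj(a,k))
E
```

```text
du,dv -0.92129755 2.6019936 0.865874430184043
du,dv -0.9117427 2.6409702 0.9050483825516195
0.08 [-1.1028  1.0933]
0.1 [-1.4085  1.3611]
0.12 [-1.726   1.6264]
0.14 [-2.0553  1.8892]
```

```bash
python3 - <<'E'
from press import *
go(.0018,.0014,-.0090)
manip.hold(.3)
r=go(.0018,.0014,-.0090)
print(manip.get_tool_rot()[:2,:2].ravel(), manip.get_width())
E
```

```text
cmd 0.0018 0.0014 -0.0090 False act -0.0005 -0.0001 -0.0089 fx -16.0 fy -6.7 fz 19.3 tz 0.13 t 30.78
cmd 0.0018 0.0014 -0.0090 False act -0.0005 -0.0001 -0.0089 fx -16.0 fy -6.4 fz 18.5 tz 0.16 t 31.33
[ 0.998   0.0623  0.0622 -0.9981] 0.15038427318146816
```

```bash
python3 - <<'E'
from press import *
for dy in (.008,0,-.008,-.016,-.008,0):
    print(dy,end=' '); go(.0018,.0014,-.0090,rot=Rt(YF+dy)); R=manip.get_tool_rot(); print('   yaw',np.arctan2(R[1,0],R[0,0])-YF)
E
```

```text
0.008 cmd 0.0018 0.0014 -0.0090 False act -0.0005 -0.0001 -0.0089 fx -16.5 fy -6.3 fz 18.9 tz 0.07 t 31.58
   yaw 0.007340802524507625
0 cmd 0.0018 0.0014 -0.0090 False act -0.0005 -0.0001 -0.0089 fx -17.0 fy -6.1 fz 19.8 tz 0.16 t 31.83
   yaw -0.0007667528038566157
-0.008 cmd 0.0018 0.0014 -0.0090 False act -0.0005 -0.0001 -0.0089 fx -15.9 fy -6.4 fz 18.6 tz 0.16 t 32.08
   yaw -0.00872824270612936
-0.016 cmd 0.0018 0.0014 -0.0090 False act -0.0004 -0.0001 -0.0089 fx -16.0 fy -6.5 fz 18.0 tz 0.19 t 32.33
   yaw -0.01670011755434901
-0.008 cmd 0.0018 0.0014 -0.0090 False act -0.0005 -0.0001 -0.0089 fx -16.2 fy -6.4 fz 18.7 tz 0.23 t 32.58
   yaw -0.008562275131438715
0 cmd 0.0018 0.0014 -0.0090 False act -0.0005 -0.0001 -0.0089 fx -16.1 fy -6.1 fz 18.8 tz 0.15 t 32.83
   yaw -0.0005861933504599792
```

```bash
python3 - <<'E'
from press import *
manip.hold(.3); f=manip.get_ft_force(); print(f@fx,f@fy,f[2],manip.get_width(),manip.get_clock())
job.close_job(); print(manip.get_clock())
E
```

```text
-15.379438990725282 -5.375428665106488 17.65566566727282 0.14461726240012093 33.1333
the job is handed in; nothing more can be done
the job is handed in; nothing more can be done
```

The guard is open on its stop. The square is held by its knob in the corner of the fences, pressed home, and I handed the job in at about 33 s. No verdict is reported.

**Last checks**
- **Forces:** they were steady at about 15 N against the back fence, 5 N against the side fence and 18 N down. The gripper still held the knob at the closing width seen at pickup.
- **Position:** the knob stopped within about 0.5 mm of the seat I worked out from the images. Its height matched the square lying flat on the plate.
- **Flushness:** I judged this from force only, because the arm and the yellow bin hid the square. The push on the back fence was centred well inside the long edge. Turning the tool by about ±0.01 rad changed neither the position nor the forces, so the square stayed seated while the knob turned in the grip.
- **Guard:** in the last top view it was still back on its stop.
- **Loose parts:** I did not measure the micrometer, marker or races again. The last full top view shows nothing displaced, although one race was partly hidden.

**What disagreed**
- **Fingertip position:** the camera puts the real fingertips about 43 mm behind the reported TCP. The first close on the bar therefore closed on air. I corrected for this, and the square touched the plate at the height that correction predicted.
- **Unexplained touch:** on the second descent to the bar the arm stopped on about 18 N of upward force. I did not find the cause, and nothing visibly moved.
- **Guard arc:** my first arc ran a few mm off the guard's real path. The force reached about 42 N until I corrected it from the force readings.
- **Fence angle from the camera:** the lock knob moved about 9.5 mm outward, which fits the 0.12 rad turn to square. An image-shift check did not match cleanly, so the camera alone cannot confirm the 0.015 rad limit.

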